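# Sort two vial star wheels by the key position of their bores on the indexer's spindle

## Robot

A 7-joint arm with a two-finger parallel gripper is mounted at the origin on a cart in front of the work surface, level with it; the furniture and walls round the work are solid. World frame = base frame: x ahead of the robot, y to its left, z up, the work surface at z = 0. Lengths are in m, angles in rad, forces in N, time in s.
With the tool pointing down it reaches from about 0.425 to 0.875 m from the base axis. Payload 4.7 kg.
Tool frame: the origin (TCP) lies midway between the tips of the shut fingers; the grasp point (between the pads) lies 19 mm behind it; z points along the fingers, y is the direction in which the jaws open and shut (so a half turn about z gives the same grasp; the last joint's range is limited). The gripper opens to 87 mm and grips with 3 to 60 N. Pads are 19 mm wide; open, the fingers measure 117 mm over their backs; the gripper's body (75 mm by 190 mm) begins 51 mm behind the grasp point.
Start: joints at [1.247, 0.321, -0.07, 1.45, 0.023, 1.371, -0.057], TCP at [0.215, -0.613, 0.197] pointing down, gripper open.
Joint ranges: [-2.86, 2.86], [-0.3, 2.09], [-1.38, 1.24], [0.06, 2.45], [-1.56, 4.7], [0.09, 2.05], [-2.69, 2.69]. Speed limits (rad/s): [2.57, 2.57, 3.14, 3.14, 3.14, 3.14, 3.14].

## Interface

Orientations are given as a rotation vector (axis times angle).
In Python, from plant import * gives the robot as it stands.
- The arm moves only by the tool jog_arm, never from a script. Its argument "deltas" is one flat list of numbers, 5 for each row, row after row: the opening, from -1 (shut) to 1 (fully open), then the shift along the tool's x, y, z scaled (see below), then the turn about the tool's z scaled (see below). In form: [fingers, tx, ty, tz, roll, fingers, tx, ty, tz, roll, ...]. A call has 1 to 20 rows; each row shifts and turns the commanded pose from where the row before left it, along the tool's axes as they then stand; what a row does not reach is not made up. The controller multiplies each number of a shift by 0.05 m and each number of a turn by 8 degrees. A row lasts 1/8 s, in which the tool goes at most 62.5 mm and 10.7 degrees, less where a joint would pass 70% of its speed; a pose out of reach is approached as far as the arm can. A call with a number of a shift or a turn outside -1 to 1 is refused whole. A call with a gripper value outside its range is refused whole. The fingers move at their own pace and stop on an object; "newtons" is the grip in N (left out, the last holds). Time passes only in rows, so rows that do not move let the fingers close. It gives the time, the measured TCP pose, the force and the opening at its end, in the units of the state.
- get_state(): the state, without advancing time (a new reading comes with each control period).
- capture(name): name is "scene" or "side" or "wrist"; returns (picture, depth): 384x512x3 uint8, red, green, blue; 384x512 float32, m along the optical axis (not along the pixel's ray), 0 where there is no reading.
- calibration(name): a dict with "fov_y" (degrees; the focal length in pixels is half the picture's height over the tangent of half this angle, whatever the lens; pixels are square), "cx", "cy" (the principal point, pixels), "eye" and "rotation" of the camera in the world. Camera axes: x right, y up, looking along -z (the intrinsics and any distortion apply to the point x, -y, -z); pixel columns grow to the right and rows downward; lengths in m; the calibration is good to about 2 mm. The wrist camera is an equidistant fisheye: a pixel r from the principal point sees the ray r / f radians off the axis. A picture is of the moment at which its call begins: read the wrist's pose just before it. calibration takes no time and is no camera call; for the wrist camera it gives the pose at the moment of the call.
- sign_off(): hands the job in, once; it reports no verdict.
The state is a dict: "t": time; "q": joint angles; "joint_vel": joint speeds; "joint_torque": joint torques, N m; "position": TCP position; "tool_rot": TCP orientation; "ft_force": force on the tool from outside, world axes, zero at the start; "wrist_torque": the same for the moment, N m; "grip_width": finger opening in m.
Only numpy, scipy, OpenCV 4.12 (cv2) and the standard library are available. Lean on these libraries where they do the work, as an engineer would, in place of code of your own. Each camera call takes 0.05 s, during which the arm holds its last target.

## Task

Two vial star wheels came back from the wash mixed up; only one of them is keyed for this vial indexer. Try each on the indexer's upright spindle, with its wide keyway lined up over the wide key: the wheel that goes fully home on the spindle belongs in the square grey tray, and the one that stops on top of the keys belongs in the round glass dish. Deal with one wheel at a time, putting it away flat with its hub up before you try the other, and leave the other things on the bench where they are.

Things in the scene. Friction and masses are not known exactly. Their poses are not given: they have to be found in the camera images.
- wheel_a_hub (a point): Loose white plastic star wheel, hub up: plate 68 mm across, 10 mm thick, ten pockets in its rim; round hub 44 mm across up to 46 mm. Through bore 23 mm; keyways 12 mm (wide) and 8 mm (narrow), cut to 15.5 mm from the axis. Point: on the axis, 34 mm above the underside. z up, x towards the wide keyway. Narrow keyway opposite the wide one (180 degrees).
- wheel_b_hub (a point): Loose white plastic star wheel, hub up: plate 68 mm across, 10 mm thick, ten pockets in its rim; round hub 44 mm across up to 46 mm. Through bore 23 mm; keyways 12 mm (wide) and 8 mm (narrow), cut to 15.5 mm from the axis. Point: on the axis, 34 mm above the underside. z up, x towards the wide keyway. Narrow keyway 90 degrees anticlockwise of the wide one, seen from above.
- spindle_seat (a point): Middle of the seat (shoulder, 40 mm across) at the foot of the indexer's bright metal spindle, 56 mm above the bench. Shaft 20 mm across, 38 mm above the seat, its top 4 mm coned to 13 mm. z up along it, x towards the wide key. A wheel that fits goes down until its underside lies on the seat; the other stops with its underside 18 mm above it, on a key. The spindle turns about z with 0.06 N m drag.
- wide_key (a point): Top of the spindle's wide key (dark steel, 9 mm), 12 mm from the axis and 18 mm above the seat. A narrow one (5 mm) stands exactly opposite. Both run from the seat up to 18 mm above it and stand out to 14 mm from the axis, top edges bevelled 1.5 mm. They turn with the spindle, starting with the wide key roughly towards the robot; axes as the seat's.
- indexer: The vial indexer: fixed white housing 130 x 150 mm, 50 mm high, with the spindle upright in the middle of its top and a thin round rail (45 mm from the spindle's axis, top 62 mm above the bench) round the rear half. Origin at the middle of its underside, front faces -x.
- tray: Loose square tray of grey plastic, 130 x 130 mm outside, 22 mm high, wall 4 mm, floor 4 mm thick. Origin at the middle of its underside, x and y along its sides, z up.
- dish: Loose round dish of clear glass, 122 mm across outside, about 98 mm inside, 18 mm high, floor 3 mm thick. Origin at the middle of its underside, z up.
- vial_box: Bystander: open ribbed tray of small vials between the indexer and the stirrer, 81 x 127 x 59 mm. Origin at the middle of its underside.
- tweezers: Bystander: flat steel tweezers lying on the bench in front of the wheels, 118 mm long, 9 mm high. Origin at the middle of the underside.
There are look-alikes about, which are no part of the job. Of the things like the dish, leave any that is red; of the rest the smaller one is meant.

How it is judged:
By the outcome, as a careful person would: the job done as asked, in the order asked, and still so for the second after the job is handed in, with the robot touching nothing.
It also fails if it takes over 69 s, if anything falls off the work surface, if the arm or the gripper's body presses on something with over 40 N, if the wrist force passes 120 N, or if a joint passes its speed limit or range.

## Working session

There is one attempt and no reset: what is moved stays moved. The work goes in short steps, Python scripts to look and compute and a tool call to move; the robot and the scene stay as the last step left them, time stands still between calls to the robot, and variables do not carry over. Pictures are saved under pics/ and viewed, and the job is handed in when it is done.

Besides the shell and the picture viewer there is one more tool, called after ">>>" in YAML: its name, and indented under it one key for each argument. jog_arm: Moves the arm, as the interface text tells. Its arguments: {"type":"object","properties":{"deltas":{"type":"array","items":{"type":"number"}},"newtons":{"type":"number"}},"required":["deltas"]}

```bash
ls; mkdir -p pics; cat > h.py <<'E'
from plant import *
import numpy as np, cv2
def snap(n,tag):
    c=calibration(n); s=get_state(); p,d=capture(n)
    np.savez(f'{tag}.npz',p=p,d=d,eye=c['eye'],rot=np.array(c['rotation']),fov=c['fov_y'],cx=c['cx'],cy=c['cy'])
    cv2.imwrite(f'pics/{tag}.png',p[:,:,::-1]); return p,d,c
def load(tag):
    return np.load(f'{tag}.npz')
def cloud(tag):
    z=load(tag); d=z['d']; h=d.shape[0]; f=h/2/np.tan(np.radians(float(z['fov']))/2)
    v,u=np.mgrid[:d.shape[0],:d.shape[1]]
    x=(u-z['cx'])/f*d; y=(v-z['cy'])/f*d
    P=np.stack([x,-y,-d],-1)@z['rot'].T+z['eye']
    P[d==0]=np.nan
    return P
E
python3 - <<'E'
from h import *
s=get_state();print({k:np.round(v,3) for k,v in s.items()})
for n in['scene','side','wrist']:
    p,d,c=snap(n,n+'0'); print(n,c,(d>0).mean())
E
```

```text
pics
{'t': np.float64(0.0), 'q': array([ 1.247,  0.322, -0.07 ,  1.452,  0.023,  1.371, -0.057]), 'joint_vel': array([ 0.001,  0.001, -0.001,  0.   , -0.001,  0.   , -0.002]), 'joint_torque': array([-0.0000e+00, -4.9129e+01, -4.0400e-01, -3.1253e+01, -6.4000e-02,
        4.4000e-02,  0.0000e+00]), 'position': array([ 0.215, -0.613,  0.196]), 'tool_rot': array([-3.095e+00, -5.280e-01,  1.000e-03]), 'ft_force': array([-0.563, -0.295, -0.463]), 'wrist_torque': array([-0.032,  0.033, -0.018]), 'grip_width': np.float64(0.087)}
scene {'fov_y': 49.54375710596451, 'cx': 259.2212579494072, 'cy': 197.78260963422463, 'eye': array([-0.05333625,  0.84532545,  1.15119812]), 'rotation': array([ 0.32099816, -0.80583893, -2.27139511])} 0.9948933919270834
side {'fov_y': 44.19155113802907, 'cx': 245.65263260020492, 'cy': 190.13693124901278, 'eye': array([-0.00625525,  1.33651764,  1.05159212]), 'rotation': array([ 0.27164548, -1.2206005 , -2.43877658])} 0.9751383463541666
wrist {'fov_y': 65.70646984690485, 'cx': 255.67199227520248, 'cy': 191.77225933624433, 'eye': array([ 0.28381095, -0.58960397,  0.38378091]), 'rotation': array([-0.23033531,  0.16475709, -1.22582309])} 0.9717051188151041
```

```bash
sed -i "s/rot=np.array(c\['rotation'\])/rot=cv2.Rodrigues(np.array(c['rotation'],float))[0]/" h.py
python3 - <<'E'
import numpy as np,cv2
for n in['scene','side','wrist']:
    z=dict(np.load(n+'0.npz')); z['rot']=cv2.Rodrigues(z['rot'].astype(float))[0]; np.savez(n+'0.npz',**z)
    cv2.imwrite(f'pics/{n}0b.png',cv2.resize(z['p'][:,:,::-1],(800,600),interpolation=cv2.INTER_CUBIC))
E
```

```text
(no output)
```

View pics/scene0b.png

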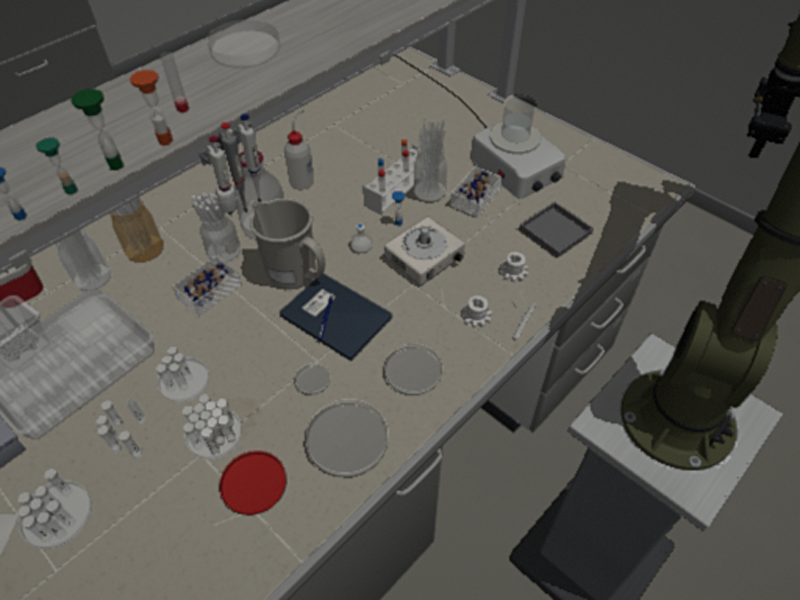

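View pics/side0b.png

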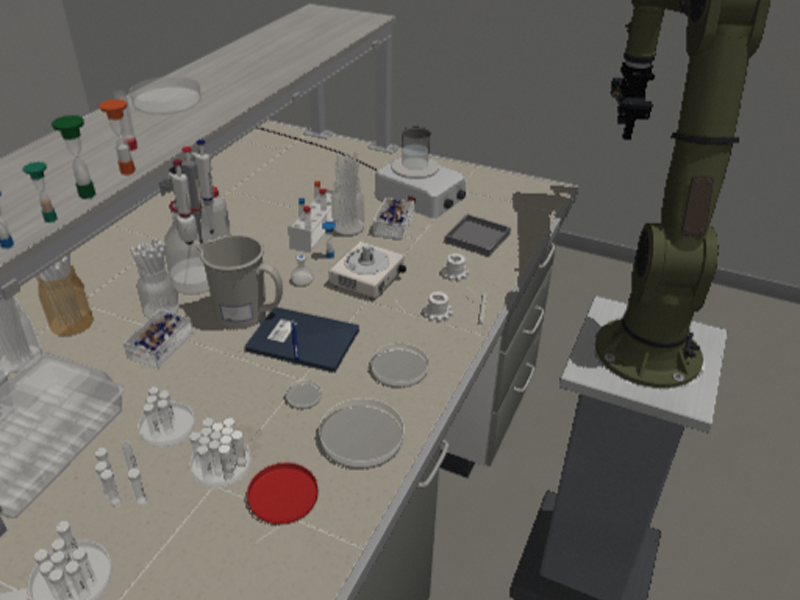

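View pics/wrist0b.png

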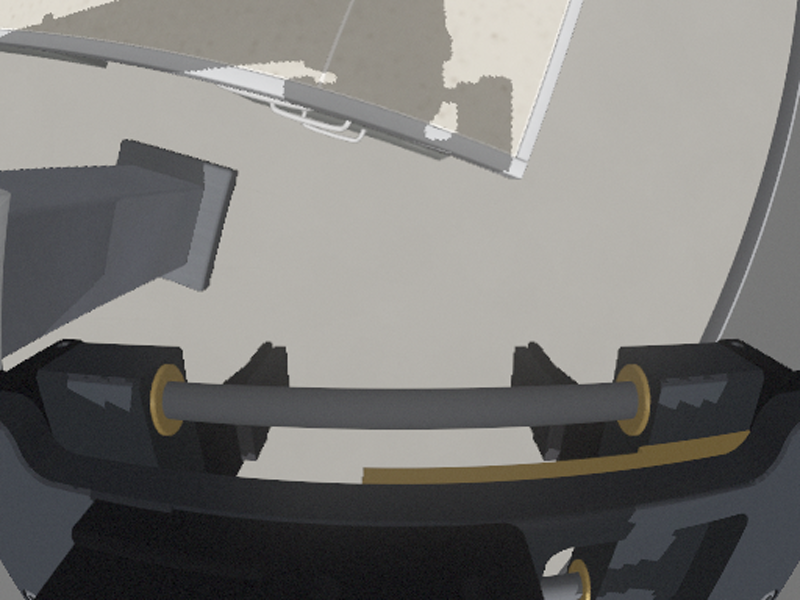

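The scene picture (800-px scale) shows:
- **Wheels:** at (478,310) and (515,265).
- **Indexer:** at (425,248).
- **Tray:** at (556,229).
- **Dish candidates:** (413,370) clear, (347,438) larger clear, (312,378) tiny, (253,482) red, and (245,45) on the shelf.

I'll measure these next.

```bash
python3 - <<'E'
from h import *
z=load('scene0');P=cloud('scene0')
def at(u,v): 
    u,v=int(u*.64),int(v*.64); return np.round(P[v,u],3)
for n,u,v in [('w1',478,302),('w2',516,258),('spTop',424,231),('tray',556,229),('d413L',385,370),('d413R',441,370),('d347L',306,438),('d347R',388,438),('d312L',295,379),('d312R',329,379),('bench',450,350)]: print(n,at(u,v))
# heights map top-down
m=np.isfinite(P[...,2])
for n,(x0,x1,y0,y1) in {'all':(.3,.95,-.6,.45)}.items():
    im=np.zeros((int((y1-y0)*700),int((x1-x0)*700),3),np.uint8)
R=1000
H=np.zeros((650,1050,3),np.uint8)
for tag in ['scene0']:
    Q=cloud(tag).reshape(-1,3);c=load(tag)['p'].reshape(-1,3)
    ok=np.isfinite(Q[:,0])&(Q[:,2]<.3)&(Q[:,2]>-.05)
    Q=Q[ok];c=c[ok]
    r=((.95-Q[:,0])*R).astype(int);k=((.4-Q[:,1])*R).astype(int)
    g=(r>=0)&(r<650)&(k>=0)&(k<1050)
    for a,b,cc in zip(r[g],k[g],c[g]): H[max(0,a-1):a+2,max(0,b-1):b+2]=cc[::-1]
cv2.imwrite('pics/top0.png',cv2.resize(H,(800,495)))
p=z['p'][:,:,::-1]
cv2.imwrite('pics/crop0.png',cv2.resize(p[130:270,235:390],None,fx=5,fy=4.2,interpolation=cv2.INTER_CUBIC)[:, :800])
E
```

```text
w1 [0.465 0.065 0.04 ]
w2 [ 0.486 -0.107  0.035]
spTop [0.667 0.02  0.096]
tray [ 0.493 -0.286  0.001]
d413L [0.5   0.323 0.018]
d413R [0.419 0.236 0.006]
d347L [0.509 0.538 0.   ]
d347R [0.38  0.436 0.026]
d312L [0.63  0.462 0.   ]
d312R [0.576 0.414 0.003]
bench [0.436 0.186 0.007]
```

View pics/top0.png

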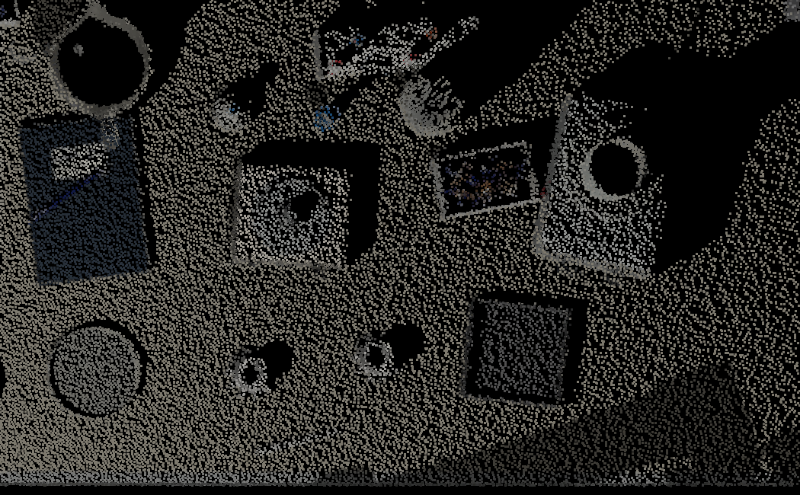

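View pics/crop0.png

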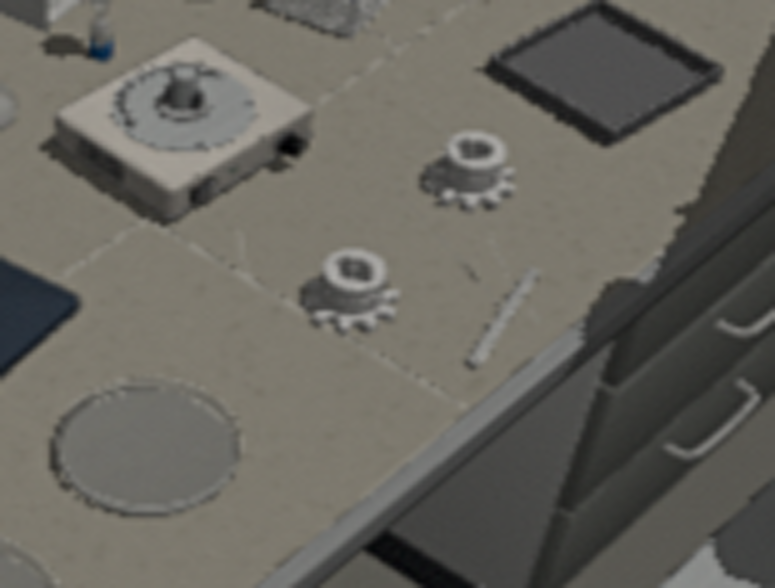

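```bash
cat >> h.py <<'E'
def Rv(v): return cv2.Rodrigues(np.array(v,float))[0]
def plan(target,yaw=None):
    """deltas in tool axes in mm & roll deg; yaw = world azimuth (deg) of tool x wanted, None=same"""
    s=get_state();R=Rv(s['tool_rot']);d=R.T@(np.array(target)-s['position'])
    az=np.degrees(np.arctan2(R[1,0],R[0,0]))
    print('pos',np.round(s['position'],4),'az tool x',round(az,1),'tool z',np.round(R[:,2],3),'delta units(50mm)',np.round(d/.05,3),'t',s['t'],'q',np.round(s['q'],2))
    if yaw is not None: print('roll units total',round(-((yaw-az+180)%360-180)/8,3))
def wproj(z,X):
    """world points -> wrist pixel"""
    f=192/np.tan(np.radians(float(z['fov']))/2)
    c=(np.atleast_2d(X)-z['eye'])@z['rot']; c=c*np.array([1,-1,-1])
    th=np.arctan2(np.hypot(c[:,0],c[:,1]),c[:,2]);ph=np.arctan2(c[:,1],c[:,0])
    return np.stack([z['cx']+f*th*np.cos(ph),z['cy']+f*th*np.sin(ph)],-1)
def wray(z,uv,h):
    """wrist pixels -> world at height h"""
    f=192/np.tan(np.radians(float(z['fov']))/2); uv=np.atleast_2d(uv).astype(float)
    d=uv-[float(z['cx']),float(z['cy'])];r=np.hypot(*d.T);th=r/f
    c=np.stack([np.sin(th)*d[:,0]/r,-np.sin(th)*d[:,1]/r,-np.cos(th)],-1)@z['rot'].T
    return z['eye']+c*((h-z['eye'][2])/c[:,2])[:,None]
E
python3 - <<'E'
from h import *
s=get_state();R=Rv(s['tool_rot']);c=calibration('wrist')
print(R); print('cam in tool',R.T@(c['eye']-s['position']),'\ncam axes',R.T@Rv(c['rotation']))
plan([.45,-.0,.2],180)
E
```

```text
[[ 9.43481079e-01  3.31425941e-01 -5.47121741e-04]
 [ 3.31426384e-01 -9.43480142e-01  1.33166824e-03]
 [-7.48490996e-05 -1.43773437e-03 -9.99998964e-01]]
cam in tool [ 0.07240698  0.00055447 -0.18770555] 
cam axes [[-6.41106169e-04  9.64940869e-01  2.62466586e-01]
 [ 9.99999615e-01  7.75840621e-04 -4.09707012e-04]
 [-5.98975279e-04  2.62466222e-01 -9.64940995e-01]]
pos [ 0.2152 -0.6129  0.1962] az tool x 19.4 tool z [-0.001  0.001 -1.   ] delta units(50mm) [  8.492 -10.008  -0.062] t 0.15 q [ 1.25  0.32 -0.07  1.45  0.02  1.37 -0.06]
roll units total -20.081
```

>>> jog_arm:
  deltas: [1,0.97,-0.67,0,0,1,0.97,-0.67,0,0,1,0.97,-0.67,0,0,1,0.97,-0.67,0,0,1,0.97,-0.67,0,0,1,0.97,-0.67,0,0,1,0.97,-0.67,0,0,1,0.97,-0.67,0,0,1,0.97,-0.67,0,0,1,0.97,-0.67,0,0,1,0.97,-0.67,0,0,1,0.97,-0.67,0,0,1,0.97,-0.67,0,0,1,0,0,0,0,1,0,0,0,0]

```text
t: 2.02
position: [0.6655, 0.0061, 0.1963]
tool_rot: [3.096, 0.528, -0.002]
ft_force: [0.7, -1.1, -0.6]
grip_width: 0.0872
```

```bash
python3 - <<'E'
from h import *
plan([.458,.07,.15],90)
snap('wrist','w1'); z=load('w1')
cv2.imwrite('pics/w1b.png',cv2.resize(z['p'][:,:,::-1],(800,600),interpolation=cv2.INTER_CUBIC))
E
```

```text
pos [0.6655 0.0061 0.1963] az tool x 19.4 tool z [-0.001 -0.001 -1.   ] delta units(50mm) [-3.49  -2.583  0.931] t 2.025 q [ 0.36  0.41 -0.56  1.39  0.21  1.4  -1.43]
roll units total -8.829
```

View pics/w1b.png

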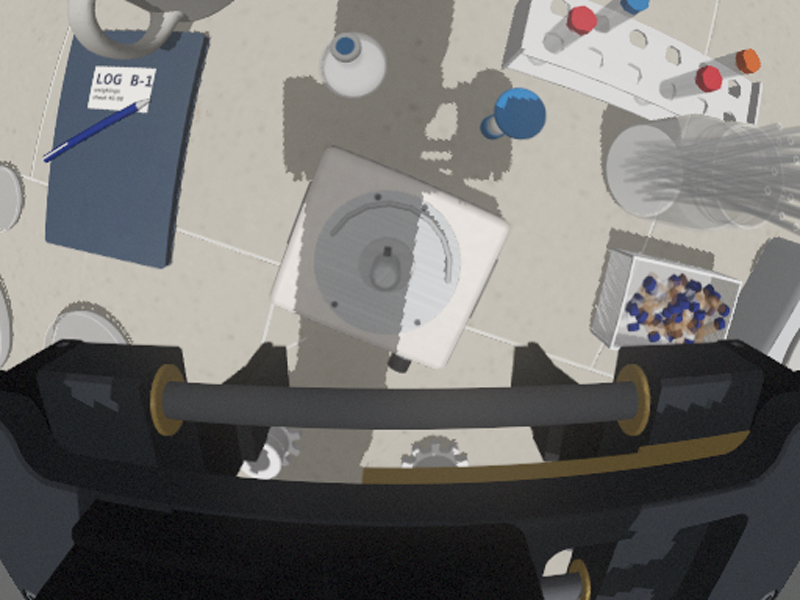

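```bash
python3 - <<'E'
from h import *
z=load('w1');p=z['p'][:,:,::-1]
cv2.imwrite('pics/w1c.png',cv2.resize(p[120:230,190:310],None,fx=5.4,fy=5.4,interpolation=cv2.INTER_CUBIC))
print(wproj(z,[[.667,.01,.094],[.667,.01,.056],[.667,.01,.0]]))
E
```

```text
[[251.74121833 182.82511058]
 [252.14402697 174.91110585]
 [252.60020876 165.99738251]]
```

View pics/w1c.png

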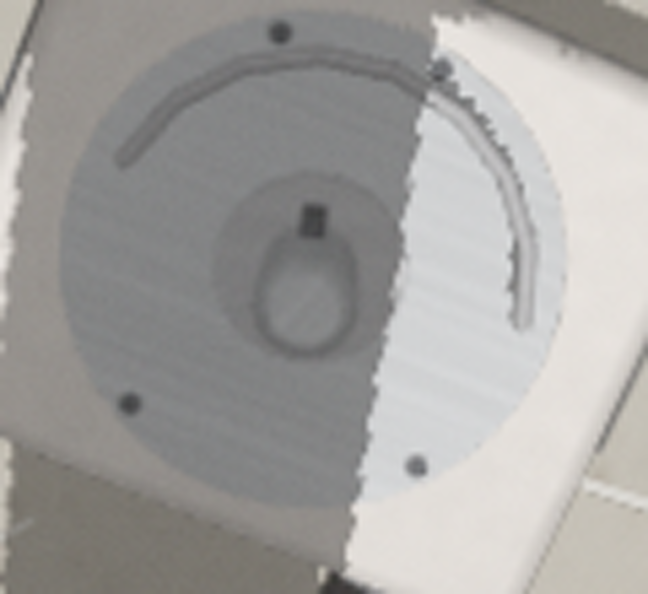

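```bash
python3 - <<'E'
from h import *
z=load('w1')
o=lambda a,b:(190+(a+.5)/5.4-.5,120+(b+.5)/5.4-.5)
print('shaft top',wray(z,o(305,312),.094), 'seat',wray(z,o(307,262),.056))
c=wray(z,o(306,310),.094)[0]
# inner end of plate circle center
print('plate c',wray(z,o(313,258),.05))
for a,b in [(314,222),(314,206),(301,206),(327,206)]:
    k=wray(z,o(a,b),.074)[0]; print(k, np.hypot(*(k-c)[:2]), np.degrees(np.arctan2(*(k-c)[:2][::-1])))
E
```

```text
shaft top [[0.67042606 0.01718243 0.094     ]] seat [[0.67226319 0.01860076 0.056     ]]
plate c [[0.67236077 0.01747913 0.05      ]]
[0.68365186 0.02050784 0.074     ] 0.013244087288251877 14.773900463375044
[0.68664574 0.02154082 0.074     ] 0.01640409425250297 15.596031682448189
[0.68581247 0.02393544 0.074     ] 0.01644119989946351 24.449663841121364
[0.68748017 0.0191477  0.074     ] 0.016756404689639605 6.91416240196285
```

>>> jog_arm:
  deltas: [1,-0.63,-0.08,0.46,0,1,-0.63,-0.08,0.46,0,1,0,0,0,0,1,0,0,0,0]

```text
t: 2.58
position: [0.6047, -0.0084, 0.1523]
tool_rot: [3.096, 0.524, 0.003]
ft_force: [1.1, 0.4, -0.4]
grip_width: 0.0871
```

```bash
python3 - <<'E'
from h import *
plan([.458,.07,.15],90)
snap('wrist','w2'); z=load('w2');p=z['p'][:,:,::-1]
u=wproj(z,[.671,.0175,.07])[0];print(u)
a,b=int(u[0])-40,int(u[1])-35
print(a,b)
cv2.imwrite('pics/w2c.png',cv2.resize(p[b:b+70,a:a+80],None,fx=8,fy=8,interpolation=cv2.INTER_CUBIC))
E
```

```text
pos [ 0.6047 -0.0084  0.1523] az tool x 19.2 tool z [ 0.002 -0.001 -1.   ] delta units(50mm) [-2.255 -2.446  0.037] t 2.575 q [ 0.44  0.3  -0.57  1.62  0.17  1.27 -1.39]
roll units total -8.849
[251.80316167 114.45406797]
211 79
```

View pics/w2c.png

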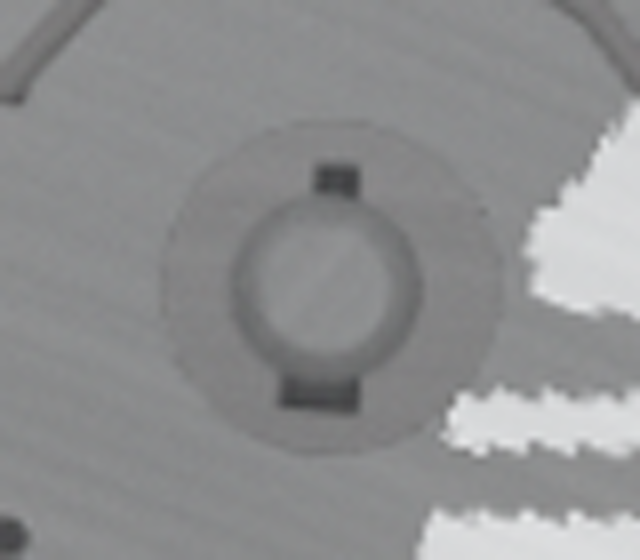

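```bash
python3 - <<'E'
from h import *
z=load('w2')
o=lambda a,b:(211+(a+.5)/8-.5,79+(b+.5)/8-.5)
W=lambda a,b,h:wray(z,o(a,b),h)[0]
n=W(337.5,166,.072);w=W(318,409,.072);d=w-n
print(n,w,np.hypot(*d[:2]),'wide az',np.degrees(np.arctan2(d[1],d[0]))%360)
print('mid',(n+w)/2,'shaft top',W(326,288,.094),'cone base',W(327,284,.09),'seat',W(331,288,.056))
a=W(278,408,.072);b=W(359,412,.072);print(np.hypot(*(a-b)[:2]),np.degrees(np.arctan2(*(a-b)[:2][::-1])))
E
```

```text
[0.68419909 0.02116298 0.072     ] [0.65758117 0.01424679 0.072     ] 0.027501763608436956 wide az 194.56520321018363
mid [0.67089013 0.01770488 0.072     ] shaft top [0.67094606 0.01763654 0.094     ] cone base [0.67134698 0.01771721 0.09      ] seat [0.67084907 0.01747079 0.056     ]
0.009093200147643556 106.17395714174127
```

>>> jog_arm:
  deltas: [1,0,0,0,-0.985,1,0,0,0,-0.985,1,0,0,0,-0.985,1,0,0,0,-0.985,1,0,0,0,-0.985,1,0,0,0,-0.985,1,0,0,0,-0.985,1,0,0,0,-0.985,1,0,0,0,-0.985,1,0.04,-0.98,0,0,1,0.04,-0.98,0,0,1,0.04,-0.98,0,0,1,0,0,0,0,1,0,0,0,0]

```text
t: 4.38
position: [0.4588, -0.0016, 0.1525]
tool_rot: [2.214, 2.225, 0.003]
ft_force: [0.1, 0.2, 0.5]
grip_width: 0.0872
```

```bash
python3 - <<'E'
from h import *
plan([.458,.07,.015],90)
snap('wrist','w3'); z=load('w3');p=z['p'][:,:,::-1]
u=wproj(z,[.458,.07,.046])[0];print(u)
cv2.imwrite('pics/w3.png',cv2.resize(p,(800,600)))
a,b=int(u[0])-50,max(0,int(u[1])-45)
print(a,b)
cv2.imwrite('pics/w3c.png',cv2.resize(p[b:b+90,a:a+100],None,fx=6,fy=6,interpolation=cv2.INTER_CUBIC))
E
```

```text
pos [ 0.4588 -0.0016  0.1525] az tool x 90.3 tool z [ 0.004 -0.001 -1.   ] delta units(50mm) [ 1.435 -0.02   2.749] t 4.375 q [ 0.76 -0.05 -0.78  1.94 -0.03  1.23 -0.01]
roll units total 0.035
[253.78572243 112.30097458]
203 67
```

View pics/w3c.png

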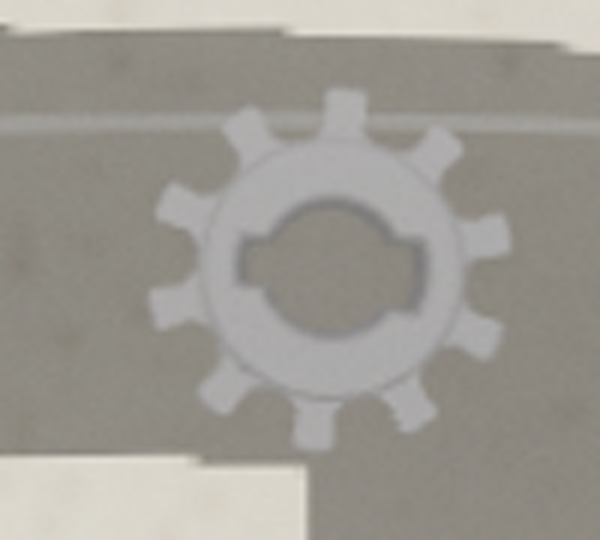

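View pics/w3.png

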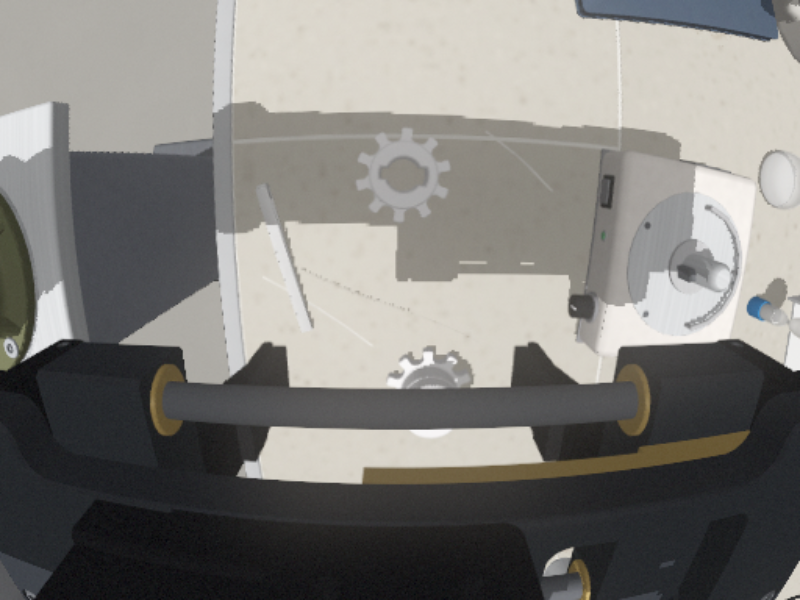

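```bash
python3 - <<'E'
from h import *
z=load('w3')
o=lambda a,b:(203+(a+.5)/6-.5,67+(b+.5)/6-.5)
W=lambda a,b,h:wray(z,o(a,b),h)[0]
L=[W(236,x,.046) for x in(235,287)];R=[W(427,x,.046) for x in(240,313)]
l=sum(L)/2;r=sum(R)/2
print('widths',np.linalg.norm(L[0]-L[1]),np.linalg.norm(R[0]-R[1]),'span',np.linalg.norm(r-l))
d=r-l;print('wide az',np.degrees(np.arctan2(d[1],d[0])),'mid',(l+r)/2,'bore top/bot mid',(W(333,197,.046)+W(333,339,.046))/2,W(333,197,.046)-W(333,339,.046))
# hub outline circle
print('hub top ctr',(W(205,268,.046)+W(463,268,.046))/2,(W(205,268,.046)-W(463,268,.046)))
s=.64
for u in [(263,187),(306,328)]: print('tweezer',wray(z,(u[0]*s,u[1]*s),.005))
E
```

```text
widths 0.008580620165028228 0.012058183005482271 span 0.031255590485269324
wide az -4.3801728769860935 mid [0.46196928 0.07100781 0.046     ] bore top/bot mid [0.46219819 0.07105984 0.046     ] [-0.00011487  0.02343138  0.        ]
hub top ctr [0.46237913 0.07119647 0.046     ] [-0.04210649 -0.00024361  0.        ]
tweezer [[0.35986083 0.06365862 0.005     ]]
tweezer [[ 0.38837526 -0.04469445  0.005     ]]
```

>>> jog_arm:
  deltas: [1,0.73,0.03,0,0,1,0.72,0.03,0,0,1,0,0,0,-0.963,1,0,0,0,-0.963,1,0,0,0,-0.963,1,0,0,0,-0.963,1,0,0,0,-0.963,1,0,0,0,-0.963,1,0,0,0,-0.963,1,0,0,0,-0.963,1,0,0,0,-0.963,1,0,0,0,-0.963,1,0,0,0,-0.963,1,0,0,0.8,0,1,0,0,0.8,0,1,0,0,0,0,1,0,0,0,0]

```text
t: 6.55
position: [0.461, 0.0719, 0.0723]
tool_rot: [0.136, 3.137, 0.003]
ft_force: [0.2, -1.2, 0.2]
grip_width: 0.0872
```

```bash
python3 - <<'E'
from h import *
plan([.462,.071,.016],175)
snap('wrist','w4'); z=load('w4');p=z['p'][:,:,::-1]
cv2.imwrite('pics/w4.png',cv2.resize(p,(800,600)))
print(wproj(z,[.462,.071,.046]))
E
```

```text
pos [0.461  0.0719 0.0723] az tool x 175.0 tool z [ 0.001  0.002 -1.   ] delta units(50mm) [-0.019 -0.018  1.125] t 6.55 q [ 0.63  0.09 -0.87  2.02  0.08  1.06  1.22]
roll units total 0.006
[[255.13404288 208.98520043]]
```

View pics/w4.png

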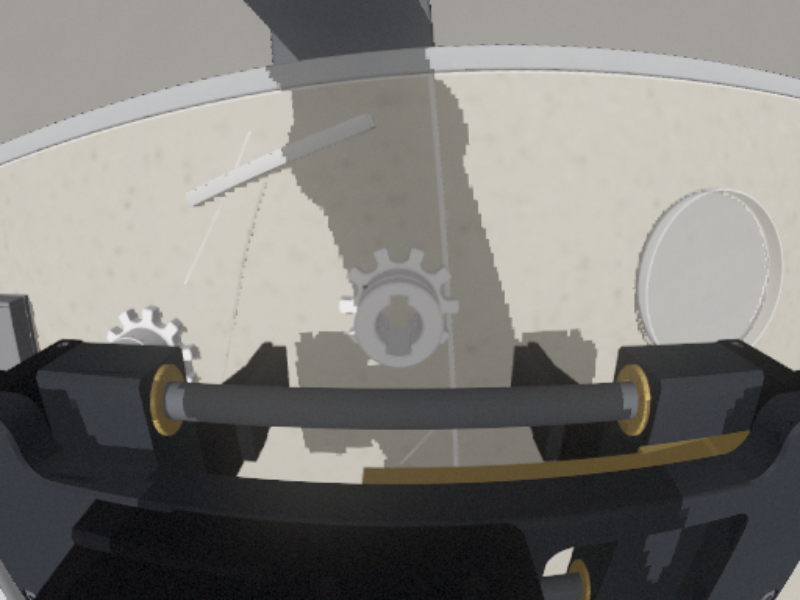

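>>> jog_arm:
  deltas: [1,0,0,0.56,0,1,0,0,0.56,0,1,0,0,0,0,-1,0,0,0,0,-1,0,0,0,0,-1,0,0,0,0,-1,0,0,0,0,-1,0,0,0,0]
  newtons: 30

```text
t: 7.6
position: [0.4595, 0.071, 0.0151]
tool_rot: [0.137, 3.138, -0.0]
ft_force: [-0.1, -0.0, -0.7]
grip_width: 0.0451
```

```bash
python3 - <<'E'
from h import *
plan([.6709,.0177,.16],14.4)
snap('wrist','w5'); z=load('w5');p=z['p'][:,:,::-1]
cv2.imwrite('pics/w5.png',cv2.resize(p[140:330,130:380],None,fx=3.2,fy=3.15,interpolation=cv2.INTER_CUBIC))
s=get_state();print(s['grip_width'])
E
```

```text
pos [0.4595 0.071  0.0151] az tool x 175.0 tool z [ 0. -0. -1.] delta units(50mm) [-4.305 -0.694 -2.897] t 7.6 q [ 0.6   0.19 -0.85  2.07  0.18  0.95  1.13]
roll units total 20.077
0.04231937735244649
```

View pics/w5.png

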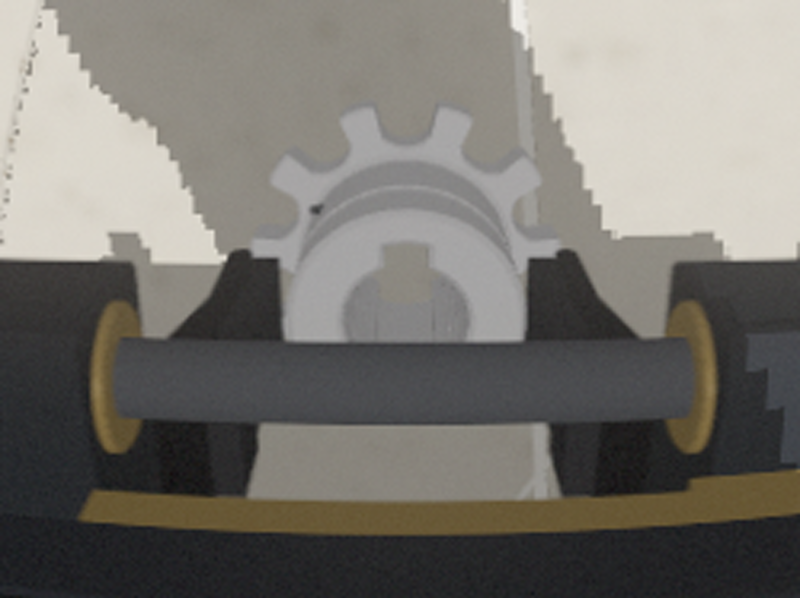

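```bash
cat >> h.py <<'E'
def totool(X):
    s=get_state();return Rv(s['tool_rot']).T@(np.array(X)-s['position'])
E
python3 - <<'E'
from h import *
z=load('w5')
W=lambda a,b,h:wray(z,(130+(a+.5)/3.2-.5,140+(b+.5)/3.15-.5),h)[0]
for n,a,b in [('hubtop rim',405,208),('left',284,305),('right',526,305),('kw edge',406,242),('kwL',382,243),('kwR',431,243),('boreL',344,318),('boreR',470,318)]:
    print(n,np.round(1e3*totool(W(a,b,.046)),1))
E
```

```text
hubtop rim [ 20.2  -0.1 -30.9]
left [  1.4 -22.  -30.9]
right [  1.4  21.8 -30.9]
kw edge [ 13.9   0.1 -30.9]
kwL [ 13.7  -4.1 -30.9]
kwR [ 13.7   4.5 -30.9]
boreL [ -1.1 -11.1 -30.9]
boreR [ -1.1  11.7 -30.9]
```

>>> jog_arm:
  deltas: [-1,0,0,-0.6,0,-1,0,0,-0.8,0,-1,0,0,-0.8,0,-1,0,0,-0.7,0,-1,-0.87,-0.14,0,0,-1,-0.87,-0.14,0,0,-1,-0.87,-0.14,0,0,-1,-0.87,-0.14,0,0,-1,-0.87,-0.14,0,0]

```text
t: 8.78
position: [0.6743, 0.0166, 0.1592]
tool_rot: [-0.137, -3.137, 0.0]
ft_force: [0.5, -0.2, -0.1]
grip_width: 0.0422
```

>>> jog_arm:
  deltas: [-1,0,0,0,1,-1,0,0,0,1,-1,0,0,0,1,-1,0,0,0,1,-1,0,0,0,1,-1,0,0,0,1,-1,0,0,0,1,-1,0,0,0,1,-1,0,0,0,1,-1,0,0,0,1,-1,0,0,0,1,-1,0,0,0,1,-1,0,0,0,1,-1,0,0,0,1,-1,0,0,0,1,-1,0,0,0,1,-1,0,0,0,1,-1,0,0,0,1,-1,0,0,0,1,-1,0,0,0,0.95]

```text
t: 11.28
position: [0.6727, 0.0173, 0.1593]
tool_rot: [-3.114, -0.415, 0.002]
ft_force: [0.0, -0.1, -0.7]
grip_width: 0.0421
```

```bash
python3 - <<'E'
from h import *
plan([.6725,.0181,.16],15.5)
print(get_state()['grip_width'])
snap('wrist','w6'); z=load('w6');p=z['p'][:,:,::-1]
cv2.imwrite('pics/w6.png',cv2.resize(p[140:330,130:380],None,fx=3.2,fy=3.15,interpolation=cv2.INTER_CUBIC))
E
```

```text
pos [0.6727 0.0173 0.1593] az tool x 15.2 tool z [-0.001 -0.    -1.   ] delta units(50mm) [-0.    -0.017 -0.014] t 11.275 q [ 0.18  0.41 -0.33  1.43  0.13  1.33 -1.46]
roll units total -0.041
0.04211209415381256
```

View pics/w6.png

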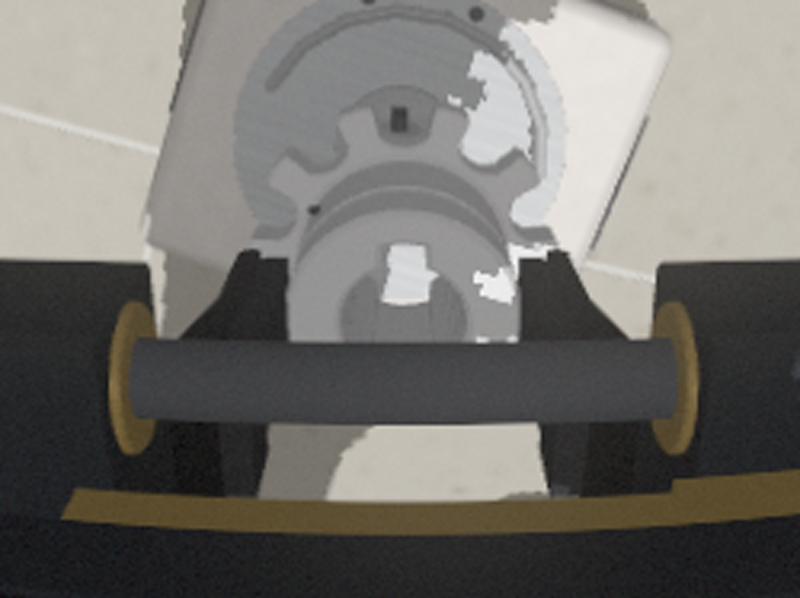

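>>> jog_arm:
  deltas: [-1,0,-0.016,0.3,-0.04,-1,0,0,0.3,0,-1,0,0,0.3,0,-1,0,0,0.1,0,-1,0,0,0.1,0,-1,0,0,0.1,0,-1,0,0,0.1,0,-1,0,0,0,0]

```text
t: 12.32
position: [0.6727, 0.018, 0.0946]
tool_rot: [3.112, 0.43, -0.001]
ft_force: [0.1, 0.2, -1.3]
grip_width: 0.0422
```

```bash
python3 - <<'E'
from h import *
plan([.6725,.0181,.071],15.5)
s=get_state();print(s['ft_force'],s['wrist_torque'],s['grip_width'])
snap('wrist','w7'); z=load('w7');p=z['p'][:,:,::-1]
cv2.imwrite('pics/w7.png',cv2.resize(p[140:330,130:380],None,fx=3.2,fy=3.15,interpolation=cv2.INTER_CUBIC))
E
```

```text
pos [0.6727 0.018  0.0946] az tool x 15.7 tool z [-0.001 -0.    -1.   ] delta units(50mm) [-0.003 -0.003  0.473] t 12.325 q [ 0.18  0.45 -0.32  1.5   0.15  1.21 -1.46]
roll units total 0.031
[ 0.08373298  0.24473185 -1.2862849 ] [-0.01663146 -0.0030629  -0.00327463] 0.04216010225635562
```

View pics/w7.png

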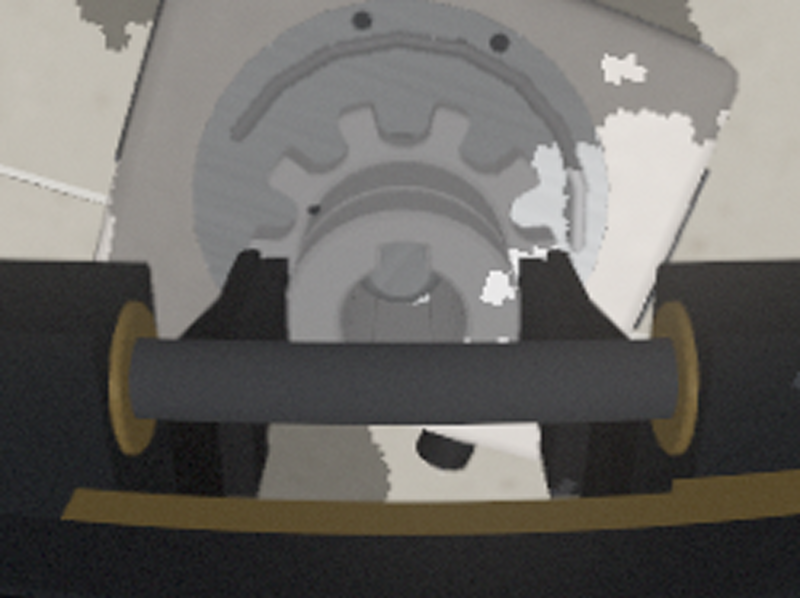

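Underside is at about 0.080, with the shaft inside the bore and no contact force. I'll continue down in small steps.

>>> jog_arm:
  deltas: [-1,0,0,0.08,0,-1,0,0,0.08,0,-1,0,0,0.08,0,-1,0,0,0,0]

```text
t: 12.88
position: [0.6725, 0.0179, 0.0824]
tool_rot: [3.112, 0.43, -0.001]
ft_force: [0.1, -0.0, 0.2]
grip_width: 0.0423
```

>>> jog_arm:
  deltas: [-1,0,0,0.08,0,-1,0,0,0.08,0,-1,0,0,0.04,0,-1,0,0,0.03,0,-1,0,0,0,0]

```text
t: 13.5
position: [0.6728, 0.018, 0.0714]
tool_rot: [3.112, 0.43, -0.0]
ft_force: [-1.0, 0.0, -0.6]
grip_width: 0.0423
```

```bash
python3 - <<'E'
from h import *
plan([.6725,.0181,.071],15.5)
s=get_state();print(s['ft_force'],s['grip_width'])
E
```

```text
pos [0.6728 0.018  0.0714] az tool x 15.7 tool z [-0. -0. -1.] delta units(50mm) [-0.005 -0.003  0.009] t 13.5 q [ 0.18  0.47 -0.32  1.52  0.16  1.17 -1.47]
roll units total 0.03
[-0.95118091  0.0205617  -0.5967369 ] 0.04232648786112963
```

>>> jog_arm:
  deltas: [-1,0,0,0.02,0,-1,0,0,0.02,0,-1,0,0,0,0]

```text
t: 13.88
position: [0.673, 0.018, 0.0713]
tool_rot: [3.112, 0.43, 0.001]
ft_force: [-3.6, -0.4, 7.5]
grip_width: 0.0422
```

>>> jog_arm:
  deltas: [-1,0,0,-0.3,0,-1,0,0,-0.5,0,-1,0,0,-0.5,0,-1,0,0,-0.5,0,-1,-0.733,0.693,0,0,-1,-0.733,0.693,0,0,-1,-0.733,0.693,0,0,-1,-0.733,0.693,0,0,-1,-0.733,0.693,0,0,-1,-0.733,0.693,0,0,-1,-0.733,0.693,0,0,-1,0,0,0,0]

```text
t: 15.38
position: [0.489, -0.2907, 0.1604]
tool_rot: [3.111, 0.416, -0.001]
ft_force: [0.6, -0.9, -0.9]
grip_width: 0.0422
```

```bash
python3 - <<'E'
from h import *
plan([.492,-.285,.021])
snap('wrist','w8'); z=load('w8');p=z['p'][:,:,::-1]
cv2.imwrite('pics/w8.png',cv2.resize(p,(800,600)))
P=cloud('scene0');c=load('scene0')['p'].astype(int)
# tray: dark grey pixels near
m=(abs(P[...,0]-.49)<.1)&(abs(P[...,1]+.285)<.1)&(P[...,2]>.014)&(P[...,2]<.03)
Q=P[m][:,:2].astype(np.float32); print(len(Q),cv2.minAreaRect(Q))
E
```

```text
pos [ 0.489  -0.2907  0.1604] az tool x 15.2 tool z [ 0.    -0.003 -1.   ] delta units(50mm) [ 0.09  -0.103  2.787] t 15.375 q [ 0.63  0.18 -0.16  1.71  0.03  1.26 -0.84]
239 ((0.4871297776699066, -0.2760034501552582), (0.1387539952993393, 0.13426746428012848), 84.48455810546875)
```

View pics/w8.png

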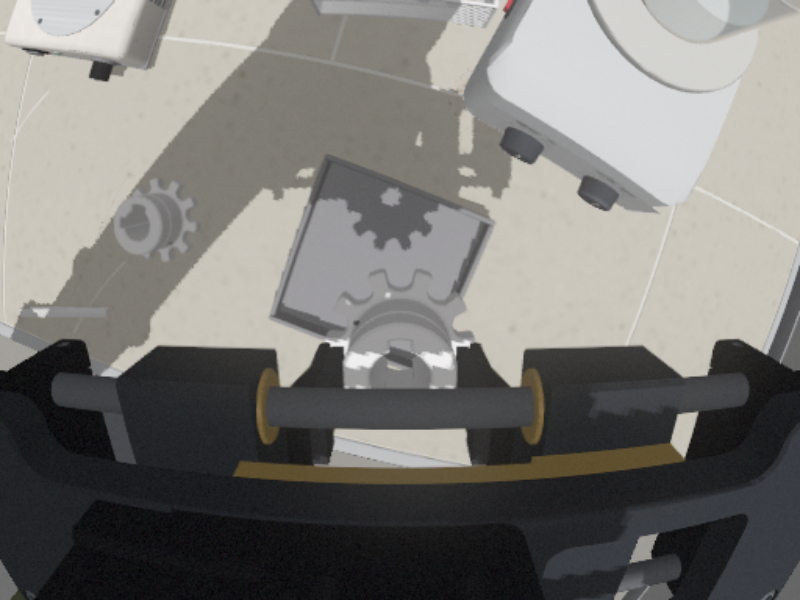

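```bash
python3 - <<'E'
from h import *
z=load('w8')
C=[wray(z,(a*.64,b*.64),.022)[0] for a,b in [(330,155),(492,222),(273,318)]]
print(np.round(C,4),(C[1]+C[2])/2,np.linalg.norm(C[0]-C[1]),np.linalg.norm(C[0]-C[2]))
plan((C[1]+C[2])/2+[0,0,-.003])
E
```

```text
[[ 0.5616 -0.222   0.022 ]
 [ 0.546  -0.3446  0.022 ]
 [ 0.4348 -0.2078  0.022 ]] [ 0.49037847 -0.27618131  0.022     ] 0.12355339078400908 0.12760126267512267
pos [ 0.491  -0.2874  0.1603] az tool x 15.5 tool z [ 0.001 -0.001 -1.   ] delta units(50mm) [ 0.046 -0.224  2.826] t 15.425 q [ 0.63  0.18 -0.16  1.71  0.03  1.26 -0.84]
```

>>> jog_arm:
  deltas: [-1,0.04,-0.22,0.3,0,-1,0,0,0.6,0,-1,0,0,0.7,0,-1,0,0,0.7,0,-1,0,0,0.35,0,-1,0,0,0.08,0,-1,0,0,0.06,0,-1,0,0,0.03,0,-1,0,0,0,0]

```text
t: 16.55
position: [0.4912, -0.2742, 0.0193]
tool_rot: [3.111, 0.43, 0.002]
ft_force: [-0.4, -0.7, -0.4]
grip_width: 0.0426
```

>>> jog_arm:
  deltas: [-1,0,0,0.01,0,-1,0,0,0,0,0.35,0,0,0,0,0.35,0,0,0,0,0.35,0,0,0,0,0.35,0,0,-0.5,0,0.35,0,0,-1,0,0.35,0,0,-1,0,1,0,0,0,0]

```text
t: 17.68
position: [0.4937, -0.2753, 0.1478]
tool_rot: [3.107, 0.429, 0.011]
ft_force: [0.8, -0.3, 0.1]
grip_width: 0.0632
```

```bash
python3 - <<'E'
from h import *
# view wheel2 with camera overhead, az 90: TCP = wheel - 72mm y
plan([.483,-.095-.072,.155],90)
snap('wrist','w9'); z=load('w9');p=z['p'][:,:,::-1]
cv2.imwrite('pics/w9.png',cv2.resize(p,(800,600)))
E
```

```text
pos [ 0.4937 -0.2753  0.1478] az tool x 15.7 tool z [ 0.008 -0.004 -1.   ] delta units(50mm) [ 0.383 -2.142 -0.156] t 17.675 q [ 0.62  0.17 -0.17  1.74  0.03  1.23 -0.86]
roll units total -9.283
```

View pics/w9.png

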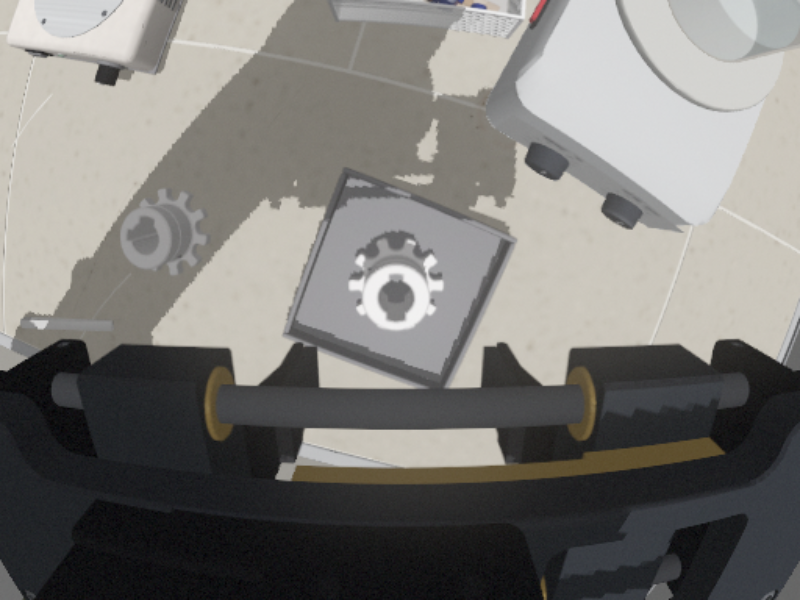

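```bash
python3 - <<'E'
from h import *
z=load('w9');p=z['p'][:,:,::-1]
cv2.imwrite('pics/w9c.png',cv2.resize(p[115:180,70:140],None,fx=9,fy=9,interpolation=cv2.INTER_CUBIC))
E
```

```text
(no output)
```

View pics/w9c.png

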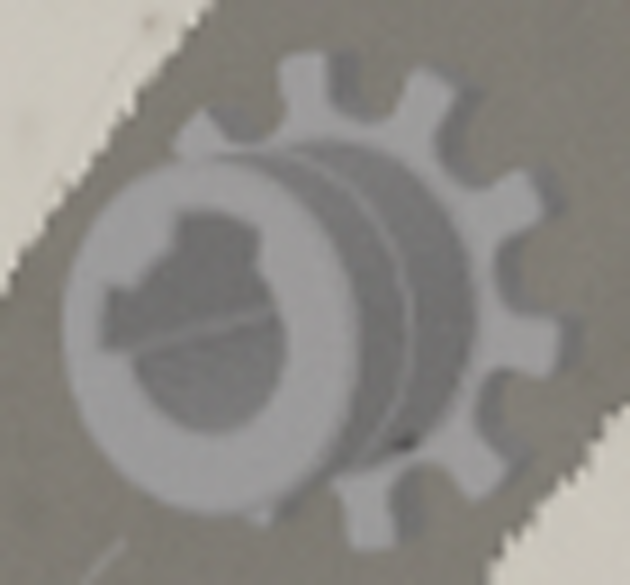

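>>> jog_arm:
  deltas: [1,-0.04,-0.86,0,0,1,-0.04,-0.86,0,0,1,-0.04,-0.86,0,0,1,-0.04,-0.86,0,0,1,0,0,0,0,1,0,0,0,0]

```text
t: 18.48
position: [0.4357, -0.111, 0.142]
tool_rot: [-3.112, -0.43, 0.002]
ft_force: [1.2, -1.0, 1.0]
grip_width: 0.0871
```

```bash
python3 - <<'E'
from h import *
plan([.483,-.095,.015])
snap('wrist','w10'); z=load('w10');p=z['p'][:,:,::-1]
u=wproj(z,[.483,-.095,.046])[0];print(u)
a,b=int(u[0])-50,max(0,int(u[1])-45)
print(a,b)
cv2.imwrite('pics/w10c.png',cv2.resize(p[b:b+90,a:a+100],None,fx=6,fy=6,interpolation=cv2.INTER_CUBIC))
E
```

```text
pos [ 0.4357 -0.111   0.142 ] az tool x 15.7 tool z [-0.002 -0.    -1.   ] delta units(50mm) [ 1.001 -0.051  2.539] t 18.475 q [ 0.49 -0.06 -0.29  1.99 -0.02  1.21 -1.09]
[252.26540145 136.33660908]
202 91
```

View pics/w10c.png

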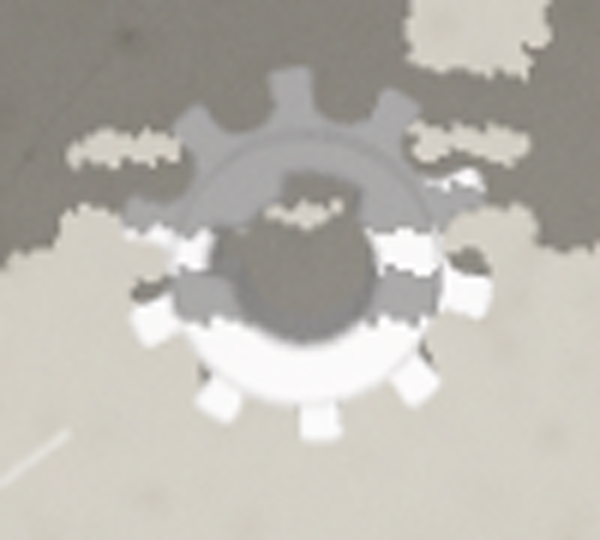

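```bash
python3 - <<'E'
from h import *
z=load('w10')
W=lambda a,b,h=.046:wray(z,(202+(a+.5)/6-.5,91+(b+.5)/6-.5),h)[0]
print('hub',[W(170,267),W(443,267)],np.linalg.norm(W(170,267)-W(443,267)))
c1=(W(170,267)+W(443,267))/2;c2=(W(306,130)+W(306,404))/2;c=(c1+c2)/2
print(c1,c2)
for a,b in [(321,173),(210,254)]:
    k=W(a,b)-c;print(np.hypot(*k[:2]),np.degrees(np.arctan2(k[1],k[0])))
e=W(283,172)-W(360,176);print('edge',np.linalg.norm(e),np.degrees(np.arctan2(e[1],e[0]))-90)
plan([c[0],c[1],.016])
E
```

```text
hub [array([ 0.47852375, -0.07412037,  0.046     ]), array([ 0.49019433, -0.11588038,  0.046     ])] 0.04336012875176895
[ 0.48435904 -0.09500038  0.046     ] [ 0.48411419 -0.09499694  0.046     ]
0.015181529670033687 6.77431223201321
0.015404487315671223 97.60843898849971
edge 0.012146266208825328 12.66909847626107
pos [ 0.436  -0.1114  0.1422] az tool x 15.7 tool z [-0.001  0.    -1.   ] delta units(50mm) [ 1.021 -0.055  2.523] t 18.525 q [ 0.49 -0.06 -0.29  1.99 -0.02  1.21 -1.09]
```

>>> jog_arm:
  deltas: [1,0.51,-0.03,0,0,1,0.51,-0.03,0.3,0,1,0,0,0.8,0,1,0,0,0.8,0,1,0,0,0.4,0,1,0,0,0.2,0,1,0,0,0.03,0,1,0,0,0,0]

```text
t: 19.52
position: [0.4854, -0.0942, 0.0173]
tool_rot: [3.112, 0.429, 0.002]
ft_force: [1.1, -0.2, -0.4]
grip_width: 0.0871
```

```bash
python3 - <<'E'
from h import *
plan([.4842,-.095,.015])
E
```

```text
pos [ 0.4854 -0.0942  0.0173] az tool x 15.7 tool z [ 0.001 -0.    -1.   ] delta units(50mm) [-0.028  0.009  0.045] t 19.525 q [ 0.44  0.18 -0.33  2.02  0.07  0.95 -1.22]
```

>>> jog_arm:
  deltas: [1,-0.02,0.01,0.04,0,-1,0,0,0,0,-1,0,0,0,0,-1,0,0,0,0,-1,0,0,0,0,-1,0,0,0,0]
  newtons: 30

```text
t: 20.27
position: [0.4838, -0.0945, 0.0145]
tool_rot: [3.112, 0.43, -0.0]
ft_force: [-0.4, -0.3, -1.1]
grip_width: 0.0449
```

```bash
python3 - <<'E'
from h import *
plan([.6709,.0177,.16],203.9)
snap('wrist','w11'); z=load('w11');p=z['p'][:,:,::-1]
cv2.imwrite('pics/w11.png',cv2.resize(p[140:330,130:380],None,fx=3.2,fy=3.15,interpolation=cv2.INTER_CUBIC))
print(get_state()['grip_width'])
E
```

```text
pos [ 0.4838 -0.0945  0.0145] az tool x 15.7 tool z [-0. -0. -1.] delta units(50mm) [ 4.211 -1.145 -2.91 ] t 20.275 q [ 0.44  0.18 -0.33  2.02  0.07  0.95 -1.22]
roll units total 21.48
0.042516417863893534
```

View pics/w11.png

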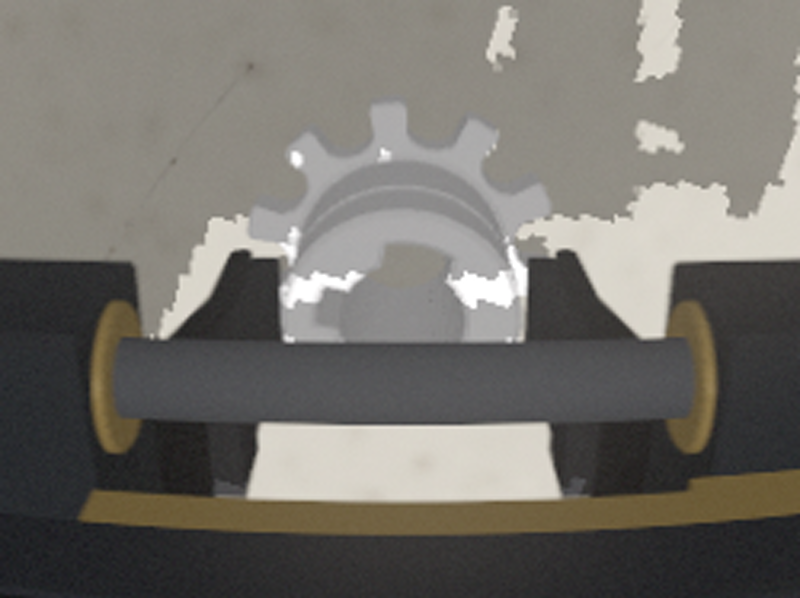

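```bash
python3 - <<'E'
from h import *
z=load('w11')
W=lambda a,b,h:wray(z,(130+(a+.5)/3.2-.5,140+(b+.5)/3.15-.5),h)[0]
for n,a,b in [('hubtop rim',403,207),('left',282,305),('right',524,305),('kw edge',418,245.5),('kwL',383,241),('kwR',453,250)]:
    print(n,np.round(1e3*totool(W(a,b,.046)),1))
E
```

```text
hubtop rim [ 22.2   0.5 -31.5]
left [  3.3 -21.2 -31.5]
right [  3.3  22.3 -31.5]
kw edge [ 15.    3.2 -31.5]
kwL [ 15.9  -2.9 -31.5]
kwR [ 14.1   9.3 -31.5]
```

>>> jog_arm:
  deltas: [-1,0,0,-0.6,0,-1,0,0,-0.8,0,-1,0,0,-0.8,0,-1,0,0,-0.7,0,-1,0.84,-0.23,0,0,-1,0.84,-0.23,0,0,-1,0.84,-0.23,0,0,-1,0.84,-0.23,0,0,-1,0.84,-0.23,0,0]

```text
t: 21.45
position: [0.6712, 0.0183, 0.1589]
tool_rot: [3.112, 0.43, -0.001]
ft_force: [0.9, -0.4, -0.5]
grip_width: 0.0426
```

>>> jog_arm:
  deltas: [-1,0,0,0,-0.982,-1,0,0,0,-0.982,-1,0,0,0,-0.982,-1,0,0,0,-0.982,-1,0,0,0,-0.982,-1,0,0,0,-0.982,-1,0,0,0,-0.982,-1,0,0,0,-0.982,-1,0,0,0,-0.982,-1,0,0,0,-0.982,-1,0,0,0,-0.982,-1,0,0,0,-0.982,-1,0,0,0,-0.982,-1,0,0,0,-0.982,-1,0,0,0,-0.982,-1,0,0,0,-0.982,-1,0,0,0,-0.982,-1,0,0,0,-0.982,-1,0,0,0,-0.982,-1,0,0,0,-0.982]

```text
t: 23.95
position: [0.67, 0.0175, 0.1589]
tool_rot: [-0.189, -3.135, 0.0]
ft_force: [0.6, 0.5, -0.9]
grip_width: 0.0422
```

>>> jog_arm:
  deltas: [-1,0,0,0,-0.982,-1,0,0,0,-0.982,-1,0,0,0,-0.982,-1,0,0,0,-0.982,-1,0,0,0,0]

```text
t: 24.58
position: [0.67, 0.0176, 0.1589]
tool_rot: [0.658, -3.071, -0.001]
ft_force: [0.1, 0.2, -0.4]
grip_width: 0.0422
```

```bash
python3 - <<'E'
from h import *
plan([.6703,.0174,.16],204.2)
print(get_state()['grip_width'])
snap('wrist','w12'); z=load('w12');p=z['p'][:,:,::-1]
cv2.imwrite('pics/w12.png',cv2.resize(p[140:330,130:380],None,fx=3.2,fy=3.15,interpolation=cv2.INTER_CUBIC))
print(wproj(z,[[.6709,.0177,.056],[.6709-.0135,.0177-.0037,.074]]))
E
```

```text
pos [0.67   0.0176 0.1589] az tool x -155.8 tool z [-0.001  0.    -1.   ] delta units(50mm) [-0.003 -0.005 -0.023] t 24.575 q [ 0.61  0.57 -0.98  1.42  0.47  1.4   1.62]
roll units total -0.002
0.04220440719010913
[[256.27480641 184.89484012]
 [258.60927135 175.19992422]]
```

View pics/w12.png

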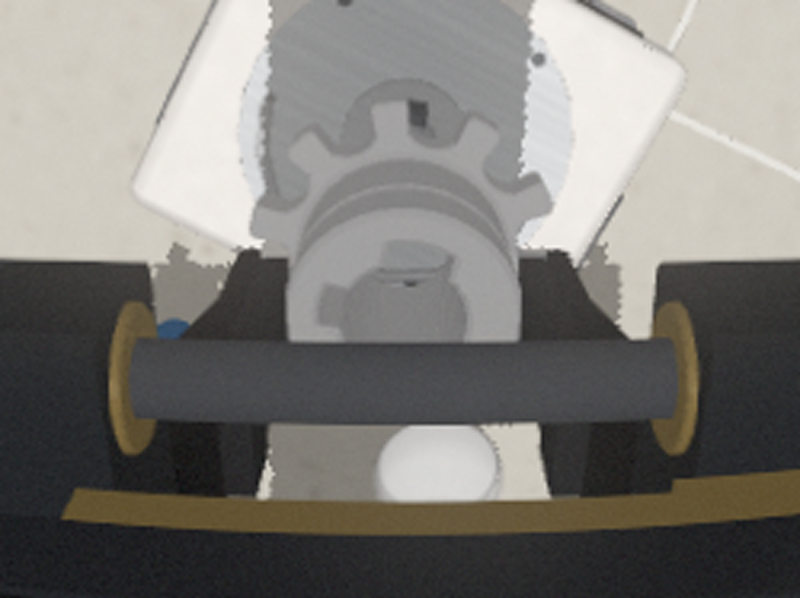

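>>> jog_arm:
  deltas: [-1,0,0,0.3,0,-1,0,0,0.3,0,-1,0,0,0.28,0,-1,0,0,0.1,0,-1,0,0,0.1,0,-1,0,0,0.1,0,-1,0,0,0.1,0,-1,0,0,0,0]

```text
t: 25.62
position: [0.67, 0.0177, 0.0951]
tool_rot: [0.661, -3.071, 0.0]
ft_force: [-0.4, -0.2, -0.3]
grip_width: 0.0422
```

>>> jog_arm:
  deltas: [-1,0,0,0.04,0,-1,0,0,0.04,0,-1,0,0,0.03,0,-1,0,0,0,0]

```text
t: 26.12
position: [0.6702, 0.0178, 0.0899]
tool_rot: [0.661, -3.071, 0.0]
ft_force: [-1.0, -0.2, -0.7]
grip_width: 0.0422
```

>>> jog_arm:
  deltas: [-1,0,0,0.02,0,-1,0,0,0.02,0,-1,0,0,0,0]

```text
t: 26.5
position: [0.6702, 0.0178, 0.0879]
tool_rot: [0.661, -3.071, 0.0]
ft_force: [-0.9, -0.3, -0.6]
grip_width: 0.0422
```

>>> jog_arm:
  deltas: [-1,0,0,0.02,0,-1,0,0,0,0]

```text
t: 26.75
position: [0.6703, 0.0178, 0.087]
tool_rot: [0.661, -3.071, 0.0]
ft_force: [-0.2, -0.1, -0.8]
grip_width: 0.0421
```

>>> jog_arm:
  deltas: [-1,0,0,0.02,0,-1,0,0,0,0]

```text
t: 27.0
position: [0.6705, 0.0179, 0.0862]
tool_rot: [-0.661, 3.071, -0.0]
ft_force: [0.8, 0.3, 0.8]
grip_width: 0.0422
```

```bash
python3 - <<'E'
from h import *
plan([.6703,.0174,.16],204.2)
s=get_state();print(s['ft_force'],s['wrist_torque'])
snap('wrist','w13'); z=load('w13');p=z['p'][:,:,::-1]
cv2.imwrite('pics/w13.png',cv2.resize(p[140:330,130:380],None,fx=3.2,fy=3.15,interpolation=cv2.INTER_CUBIC))
snap('side','s13');p=load('s13')['p'][:,:,::-1]
cv2.imwrite('pics/s13.png',cv2.resize(p[120:220,180:310],None,fx=6,fy=6,interpolation=cv2.INTER_CUBIC))
E
```

```text
pos [0.6705 0.0179 0.0862] az tool x -155.7 tool z [ 0.  0. -1.] delta units(50mm) [ 0.007 -0.007 -1.475] t 27.0 q [ 0.6   0.62 -0.95  1.5   0.51  1.28  1.59]
roll units total 0.01
[0.79540662 0.28227943 0.78131803] [ 0.13197415 -0.08731847 -0.0287531 ]
```

View pics/w13.png

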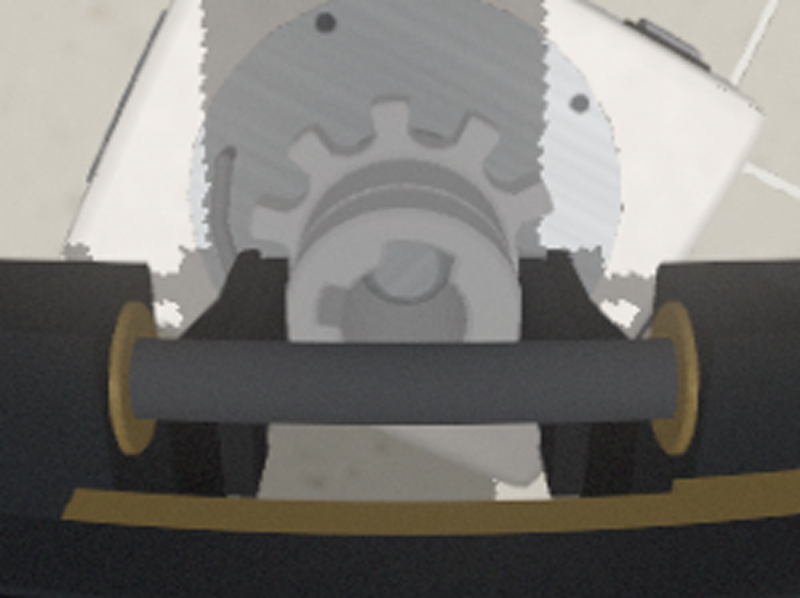

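View pics/s13.png

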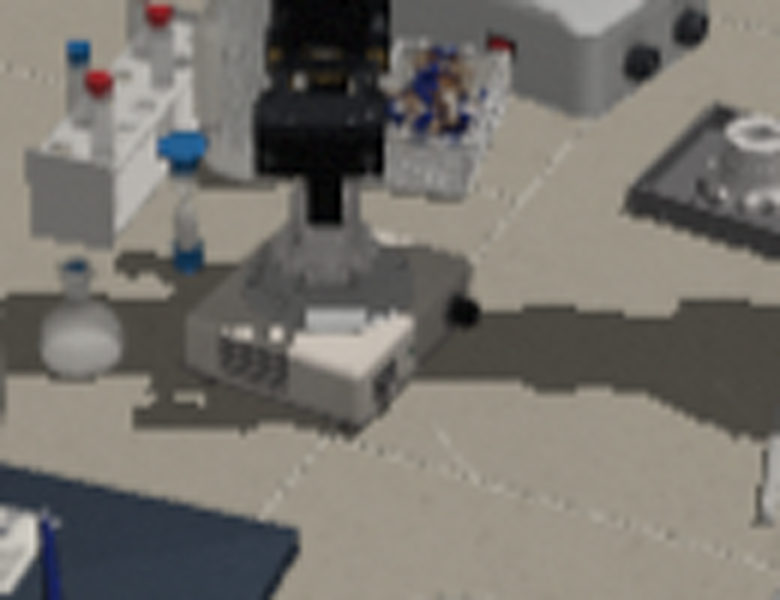

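>>> jog_arm:
  deltas: [-1,0,0,0.01,0,-1,0,0,0.01,0,-1,0,0,0,0]

```text
t: 27.48
position: [0.6705, 0.0179, 0.0855]
tool_rot: [-0.661, 3.071, -0.0]
ft_force: [-0.4, 0.0, 3.6]
grip_width: 0.0426
```

>>> jog_arm:
  deltas: [-1,0,0,0.02,0,-1,0,0,0,0]

```text
t: 27.72
position: [0.6707, 0.018, 0.0849]
tool_rot: [-0.661, 3.07, -0.001]
ft_force: [-2.6, 0.1, 6.5]
grip_width: 0.0422
```

```bash
python3 - <<'E'
from h import *
s=get_state();print(s['ft_force'],s['wrist_torque'],s['position'])
E
```

```text
[-2.58378014  0.12306425  6.45042601] [ 0.12451491  0.10267131 -0.01109627] [0.67072632 0.01800521 0.08494694]
```

>>> jog_arm:
  deltas: [-1,0,0,-0.3,0,-1,0,0,-0.4,0,-1,0,0,-0.4,0,-1,0,0,-0.4,0,-1,0.24,0.9,0,0,-1,0.24,0.9,0,0,-1,0.24,0.9,0,0,-1,0.24,0.9,0,0,-1,0.24,0.9,0,0,-1,0.24,0.9,0,0,-1,0.24,0.9,0,0,-1,0,0,0,0,-1,0,0,0,0]

```text
t: 29.35
position: [0.4647, 0.2702, 0.1598]
tool_rot: [-0.661, 3.07, -0.002]
ft_force: [0.9, 0.1, -1.3]
grip_width: 0.0424
```

```bash
python3 - <<'E'
from h import *
plan([.464,.271,.018])
snap('wrist','w14'); z=load('w14');p=z['p'][:,:,::-1]
cv2.imwrite('pics/w14.png',cv2.resize(p,(800,600)))
cv2.imwrite('pics/w14c.png',cv2.resize(p[140:330,130:380],None,fx=3.2,fy=3.15,interpolation=cv2.INTER_CUBIC))
E
```

```text
pos [0.4647 0.2702 0.1598] az tool x -155.7 tool z [ 0.001 -0.001 -1.   ] delta units(50mm) [0.009 0.025 2.835] t 29.35 q [ 0.45  0.28 -1.18  1.75  0.27  1.29  1.21]
```

View pics/w14.png

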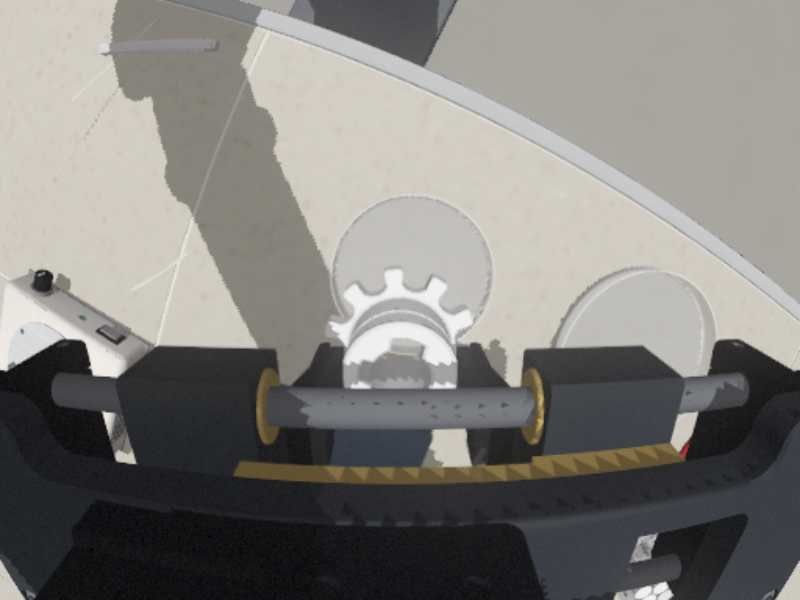

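View pics/w14c.png

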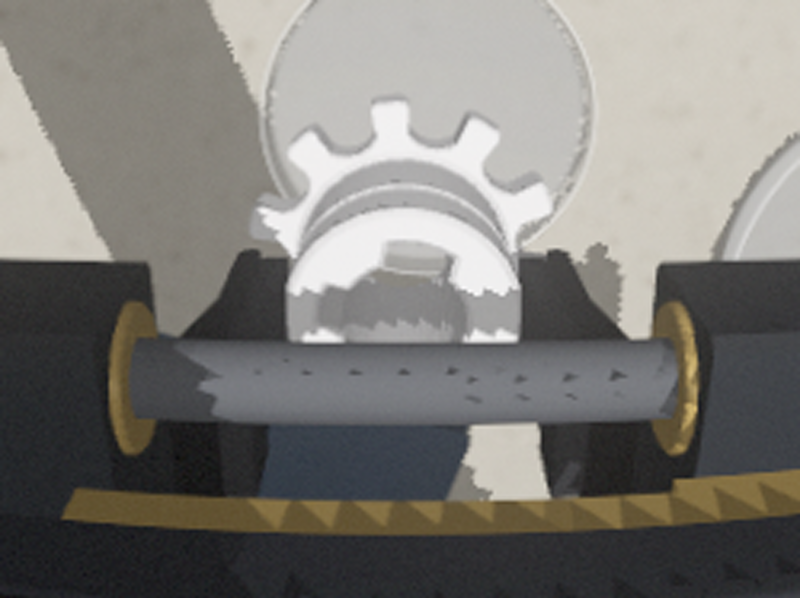

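```bash
python3 - <<'E'
from h import *
from scipy.optimize import least_squares
z=load('w14')
pts=[(333,272),(345,235),(372,207),(413,195),(455,207),(482,235),(493,272)]
X=np.array([wray(z,(a*.64,b*.64),.014)[0][:2] for a,b in pts])
r=least_squares(lambda q:np.hypot(X[:,0]-q[0],X[:,1]-q[1])-q[2],[.464,.271,.061])
print(r.x,np.round(r.fun*1e3,1))
plan([r.x[0],r.x[1],.018])
E
```

```text
[0.46300459 0.27945879 0.0591353 ] [ 0.3 -0.6  0.   0.5  0.  -0.4  0.1]
pos [0.4651 0.2695 0.1595] az tool x -155.8 tool z [ 0.001 -0.001 -1.   ] delta units(50mm) [-0.042  0.201  2.829] t 29.4 q [ 0.45  0.28 -1.18  1.75  0.27  1.29  1.21]
```

>>> jog_arm:
  deltas: [-1,-0.04,0.19,0.3,0,-1,0,0,0.6,0,-1,0,0,0.7,0,-1,0,0,0.7,0,-1,0,0,0.35,0,-1,0,0,0.08,0,-1,0,0,0.05,0,-1,0,0,0.03,0,-1,0,0,0,0]

```text
t: 30.52
position: [0.4627, 0.28, 0.0192]
tool_rot: [-0.66, 3.07, -0.0]
ft_force: [0.1, 0.8, -1.0]
grip_width: 0.0427
```

>>> jog_arm:
  deltas: [-1,0,0,0.02,0,-1,0,0,0,0]

```text
t: 30.78
position: [0.4623, 0.2798, 0.0177]
tool_rot: [-0.66, 3.071, -0.0]
ft_force: [0.5, -0.9, 0.1]
grip_width: 0.0422
```

```bash
python3 - <<'E'
from h import *
plan([.463,.278,.018])
snap('wrist','w15'); z=load('w15');p=z['p'][:,:,::-1]
cv2.imwrite('pics/w15.png',cv2.resize(p,(800,600)))
E
```

```text
pos [0.4623 0.2798 0.0177] az tool x -155.7 tool z [ 0. -0. -1.] delta units(50mm) [ 0.001 -0.038 -0.007] t 30.775 q [ 0.29  0.46 -1.05  1.89  0.46  1.06  1.05]
```

View pics/w15.png

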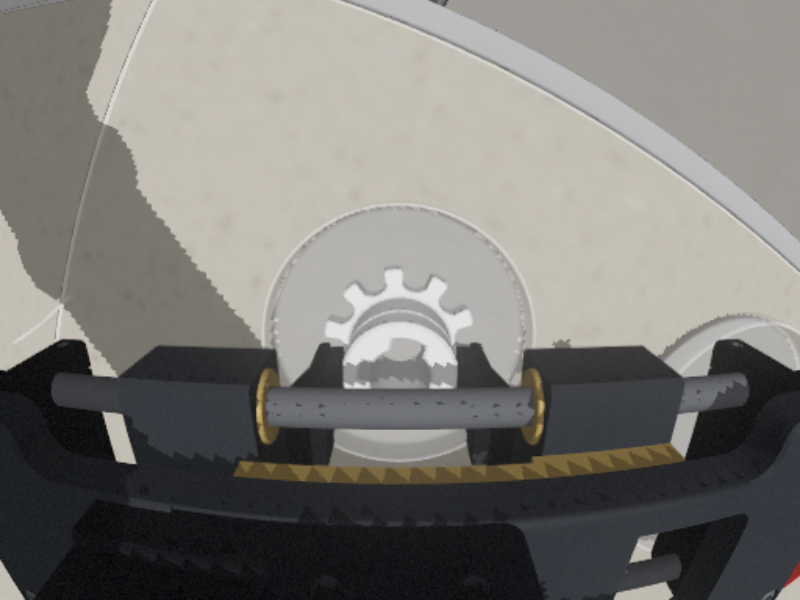

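>>> jog_arm:
  deltas: [-1,0,0,0.02,0,-1,0,0,0.02,0,-1,0,0,0,0]

```text
t: 31.2
position: [0.4623, 0.2799, 0.017]
tool_rot: [-0.661, 3.071, -0.002]
ft_force: [-3.3, -3.3, 12.2]
grip_width: 0.0419
```

>>> jog_arm:
  deltas: [-1,0,0,-0.02,0,0.3,0,0,0,0,0.3,0,0,0,0,0.3,0,0,0,0,0.3,0,0,0,0,0.3,0,0,-0.5,0,0.3,0,0,-1,0,0.3,0,0,-1,0,0.3,0,0,-0.5,0,1,0,0,0,0]

```text
t: 32.45
position: [0.4633, 0.2807, 0.1683]
tool_rot: [-0.66, 3.068, 0.0]
ft_force: [0.3, 0.5, -0.5]
grip_width: 0.0613
```

```bash
python3 - <<'E'
from h import *
print(get_state()['position'])
snap('wrist','w16'); cv2.imwrite('pics/w16.png',cv2.resize(load('w16')['p'][:,:,::-1],(800,600)))
snap('scene','s16'); p=load('s16')['p'][:,:,::-1]
cv2.imwrite('pics/s16.png',cv2.resize(p[120:280,215:400],None,fx=4.2,fy=3.7,interpolation=cv2.INTER_CUBIC))
E
```

```text
[0.46330534 0.28067327 0.16831737]
```

View pics/w16.png

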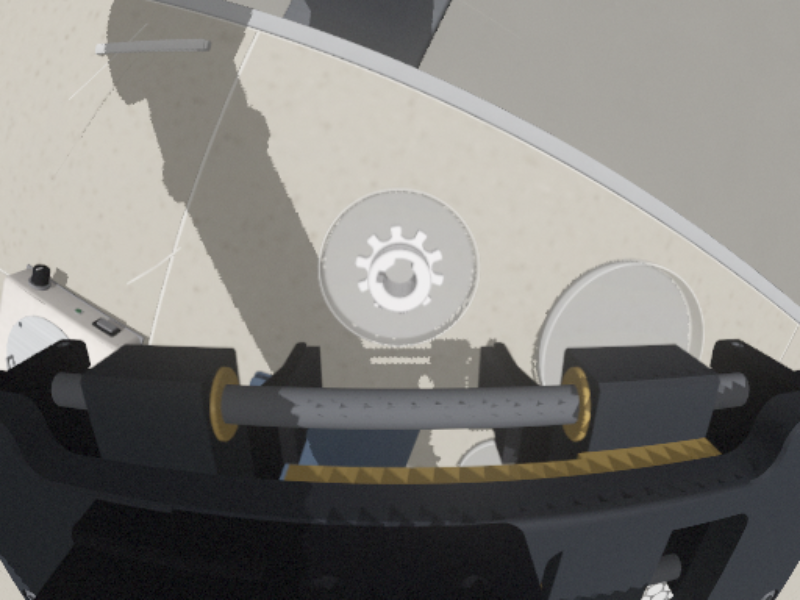

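View pics/s16.png

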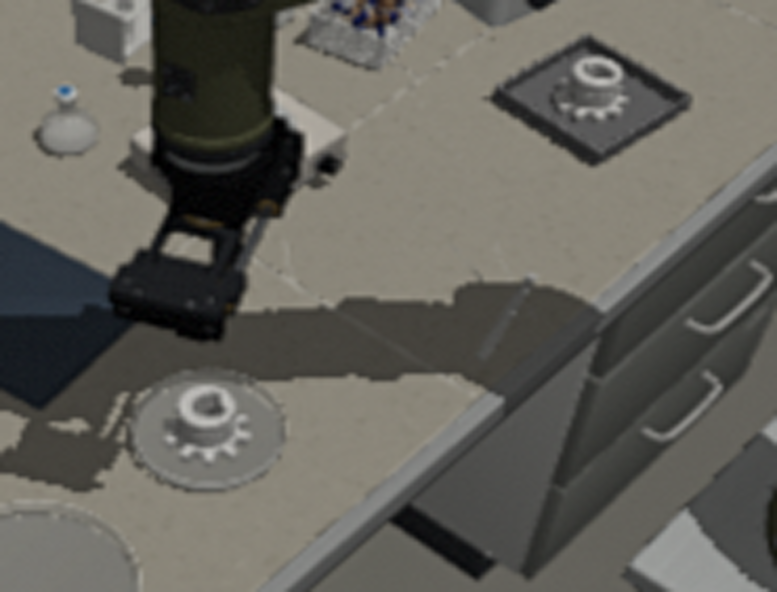

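```bash
python3 -c "
from plant import *
sign_off()"
```

```text
the job is handed in; nothing more can be done
```

Both wheels have been tried on the spindle and put away, and the job is handed in. The last robot reading was 32.5 s of the 69 s allowed.

- **Wheel that fits (keyways opposite, wheel A):** with its wide keyway over the wide key, it went down past the keys without force. It met the seat at its expected height with 7.5 N, and I put it in the square grey tray before touching the other.
- **Wheel that does not fit (keyways at 90°, wheel B):** lined up the same way, it met resistance near the top of the keys, reaching about 6.5 N. I put it in the clear dish, which I measured at about 118–122 mm across. I left the larger clear dish, the small one and the red one alone.

**Last checks:** the final wrist and scene pictures show the first wheel in the tray and the second in the dish. Both lie flat with the hub up, with the gripper raised clear. The tweezers and vial box look unmoved.

**One disagreement:** wheel B stopped about 2–3 mm lower than the stated 18 mm above the seat, at about 14–16 mm, and it gave slightly as I pressed. I put this down to the key bevels and a slight tilt in the grip, but did not confirm it. It was still far from fully home.

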